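# Sweep the counted stones into the tray's trough

### The job

Four oval domed stones have been counted out on the white sorting tray: with closed fingertips, sweep all four across the platform, over its near edge and down into the grey pouring trough that runs along the robot's side of the tray. Sweep them only, do not pick any stone up. Leave the crystal point and the eye loupe standing where they are on the platform, disturb nothing else on the table, and take the hand away at the end.

Things in the scene. Friction and masses are not known exactly. Their poses are not given: they have to be found in the camera images.
- tray: white plastic sorting tray, 362 mm wide, fast on the table (it does not slide). Its -x is the sweeping direction, from the platform to the trough on the robot's side; y across it, z up. Origin at table height, 80 mm in from the platform's near edge, midway across. A raised platform takes x from -80 to +110 mm, the trough x from -150 to -80 mm
- platform_edge (a point): middle of the platform's open near edge, on its top; axes as the tray's. The platform is flat, 30 mm above the table, reaches 190 mm back (+x) and 175 mm to either side (y). A rim 6 mm thick stands 10 mm above it at the far end and both sides, none at the near edge. Six things stand on it in six lanes across y, about 54 mm apart, so each stone's straight way to the trough is free
- trough_floor (a point): middle of the trough's floor, 6 mm above the table, 24 mm below the platform; axes as the tray's. The trough, of grey plastic, is 70 mm wide (x) and 350 mm long (y); its outer wall, 6 mm thick, is level with the platform, 35 mm from this point; a small pouring spout juts 30 mm from its left (+y) end
- stone_a: oval domed polished stone (cabochon) of dark red-brown jasper, 34 x 25 mm in outline and 12 mm thick, about 18 g, flat underside, dome up; lies flat on the tray's platform at the start, in a lane of its own. Origin at its middle, 6 mm above its underside; x along its 34 mm length, z up out of the dome
- stone_b: oval domed polished stone (cabochon) of dark red-brown jasper, 34 x 25 mm in outline and 12 mm thick, about 18 g, flat underside, dome up; lies flat on the tray's platform at the start, in a lane of its own. Origin at its middle, 6 mm above its underside; x along its 34 mm length, z up out of the dome
- stone_c: oval domed polished stone (cabochon) of dark red-brown jasper, 34 x 25 mm in outline and 12 mm thick, about 18 g, flat underside, dome up; lies flat on the tray's platform at the start, in a lane of its own. Origin at its middle, 6 mm above its underside; x along its 34 mm length, z up out of the dome
- stone_d: oval domed polished stone (cabochon) of dark red-brown jasper, 34 x 25 mm in outline and 12 mm thick, about 18 g, flat underside, dome up; lies flat on the tray's platform at the start, in a lane of its own. Origin at its middle, 6 mm above its underside; x along its 34 mm length, z up out of the dome
- crystal: standing six-sided crystal point of the same dark red-brown stone, 25 mm across the foot, 46 mm high, tapering to a point; stands in a lane of its own on the platform. Origin at the centre of its foot. Leave it standing
- loupe: jeweller's eye loupe, a black tapering tube standing on its wide end on the platform, 29 mm across the foot, 29 mm high, with a lens on top; in a lane of its own. Origin at the centre of its foot. Leave it standing
- tweezers: steel tweezers, 134 x 21 mm and 7 mm high, lying on the table left of the tray; origin at the middle of the underside. Leave alone
- basket: white slatted plastic basket of stones, 115 x 155 mm, 55 mm high, on the table right of the tray; origin at the centre of the underside. Leave alone
- jar: round glass jar of beads with a metal cap, 52 mm across, 76 mm high, on the table left of the tray; origin at the centre of the underside. Leave alone
- card_stand: clear stand with a blank card, 45 x 85 mm foot, 63 mm high, on the table right of the tray; origin at the centre of the underside. Leave alone
- scale: flat pocket scale, 125 x 75 mm, 22 mm high, black with a steel pan, on the table right of the tray and nearer the robot; origin at the centre of the underside. Leave alone

How it is judged:
By the outcome, as a careful person would: the job done as asked, in the order asked, and still so for the second after the job is handed in, with the robot touching nothing.
It also fails if it takes over 58 s, if anything falls off the work surface, if the arm or the gripper's body presses on something with over 40 N, if the wrist force passes 120 N, or if a joint passes its speed limit or range.

### The arm

A 6-joint arm with a two-finger parallel gripper is mounted at the origin on the work surface. World frame = base frame: x ahead of the robot, y to its left, z up, the work surface at z = 0. Lengths are in mm, angles in rad, forces in N, time in s.
With the tool pointing down it reaches from about 425 to 1125 mm from the base axis. Payload 14.9 kg.
Tool frame: the origin (TCP) lies on the centre line of the jaws, within the pads' length; the fingertips stand 25 mm ahead of it and the grasp point (between the pads) lies 6 mm ahead of it (arm.tcp_to_tips is the distance from the TCP to the fingertips, in mm); x points along the fingers, y is the direction in which the jaws open and shut, and the axes are right-handed (so a half turn about x gives the same grasp; the last joint's range is limited). The gripper opens to 91 mm and grips with 3 to 60 N. Pads are 32 mm wide; open, the fingers measure 118 mm over their backs; the gripper's body (76 mm by 178 mm) begins 60 mm behind the grasp point.
Start: joints at [-1.227, 0.379, 1.734, -0, 1.028, -0.033], TCP at [257.559, -650.908, 238.932] pointing down, gripper open.
Joint ranges: [-2.77, 2.77], [-0.74, 2.19], [0, 2.66], [-1.06, 4.2], [0.31, 2.87], [-3.08, 3.08]. Speed limits (rad/s): [1.89, 1.89, 2.39, 3.14, 3.14, 3.14].

### API

Orientations are given as [roll, pitch, yaw] about the fixed x, y, z axes, in that order (R = Rz(yaw) Ry(pitch) Rx(roll)).
In Python, from cell import arm gives the robot as it stands. The module is installed in compiled form; this text tells all that it offers.
- The arm moves only by the shell command python3 -m creep 'ROWS' [FORCE]. ROWS is JSON, a list of rows, each a list of 3 entries, a list of its own where there are three numbers: the shift along the tool's x, y, z in cm, then the turn about the tool's x in rad, then the opening, from 0 (shut) to 1 (fully open). In form: [[[tx, ty, tz], yaw, claw], ...]. A call has exactly 8 rows; each row shifts and turns the commanded pose from where the row before left it, along the tool's axes as they then stand; what a row does not reach is not made up. A row lasts 1/8 s, in which the tool goes at most 62.5 mm and 10.7 degrees, less where a joint would pass 70% of its speed; a pose out of reach is approached as far as the arm can. A call is refused whole if a number of a shift passes 6.25 or a number of a turn 0.188, either way. A call with a gripper value outside its range is refused whole. The fingers move at their own pace and stop on an object; FORCE is the grip in N (left out, the last holds). Time passes only in rows, so rows that do not move let the fingers close, or fill a call up. It gives the time, the measured TCP pose, the force and the opening at its end, in the units of the state.
- arm.sense(): the state, without advancing time (a new reading comes with each control period).
- arm.get_image(name): name is "scene" or "top"; returns the picture (420x560x3 uint8, red, green, blue); there is no depth.
- arm.get_calibration(name): a dict with "mtx" (3x3 intrinsics, pixels), "rvec" (rotation vector, rad) and "tvec" (3), from world to camera coordinates, as OpenCV has them. Camera axes: x right, y down, z forward; pixel columns grow to the right and rows downward; lengths in mm; the calibration is good to about 2 mm. A picture is of the moment at which its call begins. get_calibration takes no time and is no camera call.
- arm.job_done(): hands the job in, once; it reports no verdict.
Trained networks look in the newest picture that a camera, given by its name, has taken for a name from the list of things; names that differ only in an ending like _2 or _b are one class to them, and where a whole thing is asked for, a point or a joint stands for the part that bears it (a point fixed in the world has none). Each returns a list of dicts, best first, with "score" (0 to 1); they miss things now and then, are a little off and sometimes report something else, mostly with a low value. They report only what shows in the picture. A call takes as long as a camera call.
- arm.look_for(camera, query): "location" ([column, row] in pixels, amid what is visible of it).
- arm.outline_of(camera, query): "region" (420x560 bool, what is visible of it) and "location" ([column, row] in pixels, amid what is visible of it).
- arm.mark_of(camera, query): "location" ([column, row] in pixels: a listed point, or the origin of a listed thing).
The state is a dict: "t": time; "joint_pos": joint angles; "qvel": joint speeds; "joint_torque": joint torques, N m; "eef_pos": TCP position; "tool_rot": TCP orientation; "wrist_force": force on the tool from outside, world axes, zero at the start; "wrist_torque": the same for the moment, N m; "gripper_width": opening from 0.0 (shut) to 1.0 (fully open).
Only numpy, scipy, OpenCV 4.12 (cv2) and the standard library are available. Lean on these libraries where they do the work, as an engineer would, in place of code of your own. Each camera call takes 0.05 s, during which the arm holds its last target.

## Working session

There is one attempt and no reset: what is moved stays moved. The work goes in short steps, Python scripts to look and compute and a shell command to move; the robot and the scene stay as the last step left them, time stands still between calls to the robot, and variables do not carry over. Pictures are saved under pics/ and viewed, and the job is handed in when it is done.

```bash
mkdir -p pics
cat > h.py <<'E'
from cell import arm
import cv2, numpy as np
def snap(n,f):
    im=arm.get_image(n); cv2.imwrite('pics/'+f,cv2.cvtColor(im,cv2.COLOR_RGB2BGR)); return im
def ray(n,px,z):
    c=arm.get_calibration(n); M=np.array(c['mtx'],float); R=cv2.Rodrigues(np.array(c['rvec'],float))[0]; t=np.array(c['tvec'],float).ravel()
    d=R.T@np.linalg.inv(M)@np.array([px[0],px[1],1.]); o=-R.T@t
    return o+d*(z-o[2])/d[2]
E
python3 - <<'E'
from h import *
for n in('top','scene'): snap(n,n+'0.png')
for q,z in(('stone_a',36),('crystal',30),('loupe',30),('platform_edge',30),('trough_floor',6),('tray',0)):
    for r in arm.mark_of('top',q)[:6]: print(q,round(r['score'],2),np.round(r['location']),ray('top',r['location'],z).round(1))
s=arm.sense();print(s)
E
```

```text
stone_a 0.57 [307. 208.] [518.9 -93.2  36. ]
stone_a 0.55 [231. 192.] [571.9 123.4  36. ]
stone_a 0.41 [270. 198.] [551.6  13.2  36. ]
crystal 0.51 [290. 186.] [586.3 -45.1  30. ]
loupe 0.64 [250. 184.] [594.4  69.1  30. ]
loupe 0.4 [140. 236.] [451.2 382.4  30. ]
platform_edge 0.78 [279. 225.] [475.1 -11.3  30. ]
platform_edge 0.4 [249. 183.] [595.9  72.2  30. ]
trough_floor 0.56 [279. 232.] [455. -11.   6.]
tray 0.17 [280. 224.] [481.  -14.1   0. ]
{'t': 0.4, 'joint_pos': array([-1.22728733e+00,  3.78985003e-01,  1.73428060e+00, -2.62381985e-05,
        1.02848394e+00, -3.33185816e-02]), 'qvel': array([-0.00054437, -0.00016465, -0.00257602,  0.0019386 ,  0.00039025,
        0.00076509]), 'joint_torque': array([-8.35041701e-04, -7.62945771e+01, -4.34234762e+01,  6.50555617e-02,
        4.01268073e-02,  3.17455076e-06]), 'eef_pos': array([ 257.54557697, -650.85911098,  238.83232618]), 'tool_rot': array([-1.46184958,  1.57063784,  2.0565842 ]), 'wrist_force': array([-0.20985631,  0.46123803,  0.04932681]), 'wrist_torque': array([-0.02524693,  0.05411625,  0.03557329]), 'gripper_width': 1.0043293906725523}
```

Run:
```python
import cv2
a=cv2.imread('pics/top0.png')
cv2.imwrite('pics/topc.png',cv2.resize(a[150:260,190:370],None,fx=4.4,fy=4.4,interpolation=cv2.INTER_CUBIC))
```

```text
(no output)
```

View pics/top0.png

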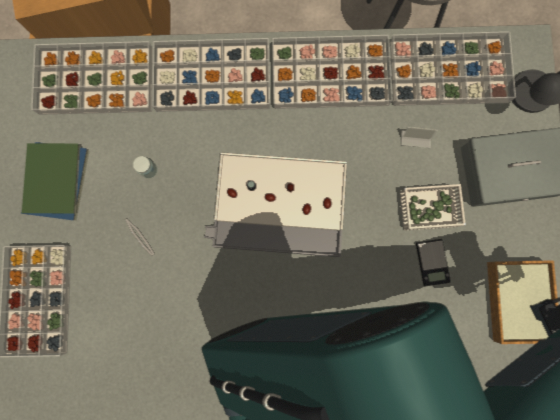

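View pics/scene0.png

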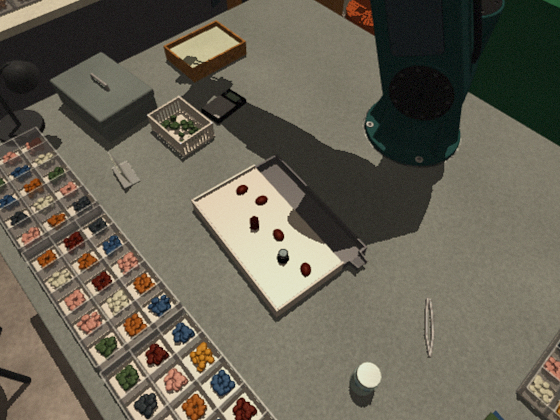

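```bash
ls pics
```

```text
scene0.png
top0.png
topc.png
```

View pics/topc.png

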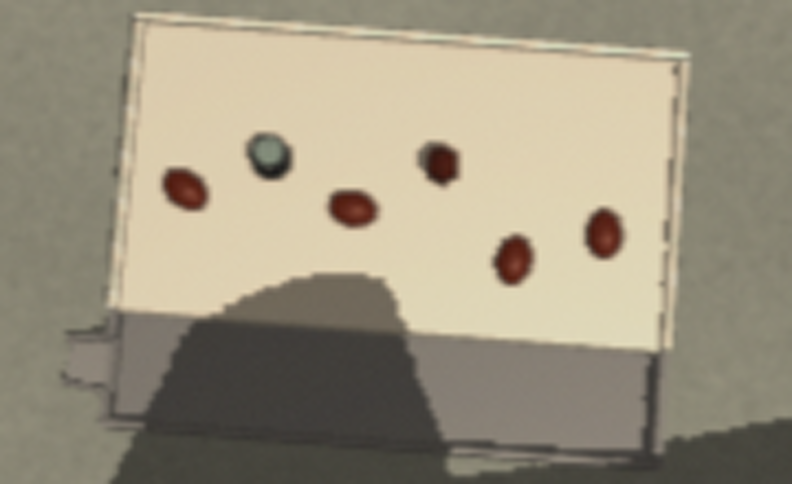

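Top picture: the tray spans pixels ~(215–345, 153–255). The four stones are near (232,193), (270,197), (307,209) and (327,203), with the loupe at (251,185) and the crystal at (290,187). Next I'll measure these precisely.

Run:
```python
from h import *
def seg(f,n,box,z):
    a=cv2.imread(f).astype(int); b,g,r=a[...,0],a[...,1],a[...,2]
    m=((r>1.7*g)&(r>30)).astype(np.uint8)
    k,l,st,c=cv2.connectedComponentsWithStats(m)
    for i in range(1,k):
        x,y=c[i]
        if st[i,4]>=12 and box[0]<x<box[2] and box[1]<y<box[3]:
            ys,xs=np.nonzero(l==i); P=np.array([ray(n,(u,v),z)[:2] for u,v in zip(xs,ys)])
            w,V=np.linalg.eigh(np.cov(P.T)); 
            print(n,c[i].round(1),st[i,4],ray(n,c[i],z).round(1),'long',(4*np.sqrt(w)).round(0)[::-1],'ang',np.degrees(np.arctan2(V[1,1],V[0,1])).round())
seg('pics/top0.png','top',(210,150,350,260),35)
seg('pics/scene0.png','scene',(190,150,370,320),35)
for nm,p,z in(('nearL',(113,310),30),('nearR',(662,350),30),('farL',(137,15),40),('farR',(687,55),40),('outL',(110,420),30),('outR',(657,462),30),('loupe top',(268,153),29+30),('loupe foot',(271,160),32),('crystal',(442,165),45)):
    print(nm,ray('top',(p[0]/4.4+190,p[1]/4.4+150),z).round(1))
for n in ('top','scene'):
    c=arm.get_calibration(n);R=cv2.Rodrigues(np.array(c['rvec'],float))[0];print(n,(-R.T@np.array(c['tvec']).ravel()).round())
a=cv2.imread('pics/scene0.png');cv2.imwrite('pics/sc.png',cv2.resize(a[150:320,185:375],None,fx=3.5,fy=3.5,interpolation=cv2.INTER_CUBIC))
```

```text
top [290. 187.] 31 [581.6 -45.8  35. ] long [22. 15.] ang 179.0
top [231.6 192.6] 49 [569.2 121.1  35. ] long [29. 18.] ang 47.0
top [269.8 196.9] 50 [554.2  12.4  35. ] long [26. 20.] ang 71.0
top [326.8 202.8] 51 [ 533.8 -149.    35. ] long [27. 20.] ang 180.0
top [306.3 208.8] 51 [518.  -90.4  35. ] long [28. 19.] ang 170.0
scene [241.4 188.9] 67 [ 536.3 -148.4   35. ] long [31. 23.] ang -170.0
scene [260.9 199.7] 73 [521.3 -89.4  35. ] long [30. 24.] ang 172.0
scene [254.1 219.8] 29 [573.  -55.9  35. ] long [23. 13.] ang -137.0
scene [278.1 234.5] 84 [557.3  14.2  35. ] long [33. 22.] ang 73.0
scene [305.2 268.9] 96 [572.4 122.2  35. ] long [32. 22.] ang 52.0
nearL [490.7 167.4  30. ]
nearR [ 457.5 -185.3   30. ]
farL [683.  149.7  40. ]
farR [ 648.1 -207.4   40. ]
outL [419.8 169.6  30. ]
outR [ 386.  -179.4   30. ]
loupe top [585.9  64.   59. ]
loupe foot [586.4  63.9  32. ]
crystal [578.3 -46.8  45. ]
top [ 346.  -18. 1301.]
scene [898. 365. 899.]
```

View pics/sc.png

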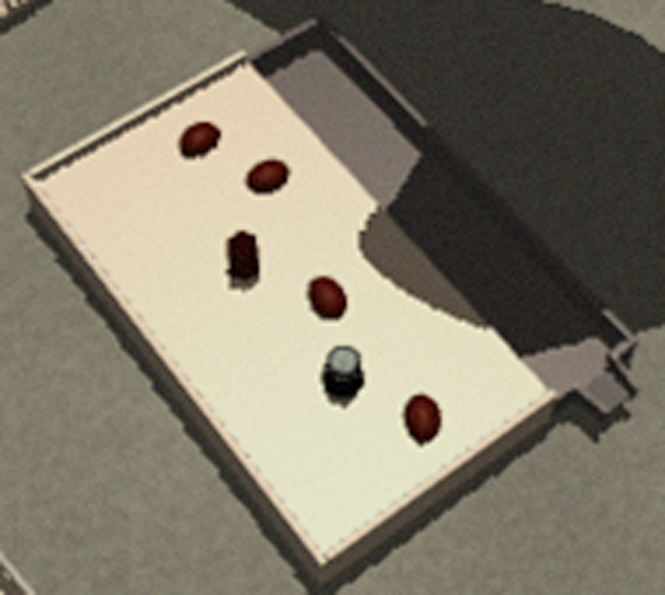

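Scene view agrees, with the stones at (241,189), (261,200), (278,235) and (305,269). The tray yaw is about -5.5° and the platform_edge is at about (474,-9). I'll shut the fingers, turn so tool y lies along tray x, and move above the area behind stone D.

```bash
python3 -m creep '[[[0,0,0],-0.183,0],[[0,0,0],-0.183,0],[[0,0,0],-0.183,0],[[0,0,0],-0.183,0],[[0,0,0],-0.183,0],[[0,0,0],-0.183,0],[[0,2.27,-4.39],0,0],[[0,2.27,-4.39],0,0]]' 15; python3 -m creep '[[[0,2.27,-4.39],0,0],[[0,2.27,-4.39],0,0],[[0,2.27,-4.39],0,0],[[0,2.27,-4.39],0,0],[[0,2.27,-4.39],0,0],[[0,2.27,-4.39],0,0],[[0,2.27,-4.39],0,0],[[0,2.27,-4.39],0,0]]'
```

```text
t: 1.4
eef_pos: [311.4, -567.0, 238.8]
tool_rot: [3.05, 1.571, 1.382]
wrist_force: [1.3, -0.5, 0.5]
gripper_width: 0.154
t: 2.4
eef_pos: [526.4, -234.3, 239.2]
tool_rot: [1.188, 1.57, -0.479]
wrist_force: [0.0, -0.2, -0.1]
gripper_width: 0.003
```

```bash
python3 -m creep '[[[0,2.27,-4.39],0,0],[[0,2.27,-4.39],0,0],[[4.5,0,0],0,0],[[4.5,0,0],0,0],[[3,0,0],0,0],[[0,0,0],0,0],[[0,0,0],0,0],[[0,0,0],0,0]]'
python3 - <<'E'
from h import *
for n in('top','scene'):
    a=snap(n,n+'1.png')
    b=a[150:260,190:370] if n=='top' else a[140:320,175:375]
    cv2.imwrite(f'pics/{n}1c.png',cv2.cvtColor(cv2.resize(b,None,fx=3.3,fy=3.3,interpolation=cv2.INTER_CUBIC),cv2.COLOR_RGB2BGR))
E
```

```text
t: 3.4
eef_pos: [580.1, -152.9, 120.5]
tool_rot: [1.388, 1.568, -0.279]
wrist_force: [-0.7, -0.3, -0.1]
gripper_width: 0.003
```

View pics/scene1c.png

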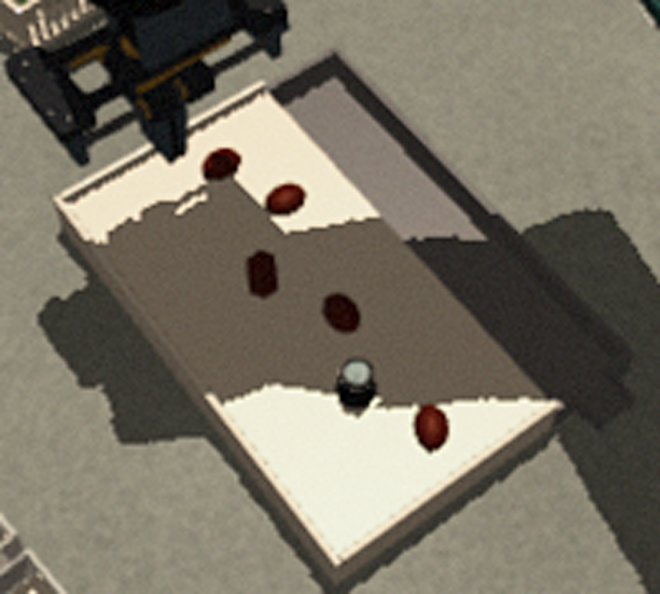

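View pics/top1c.png

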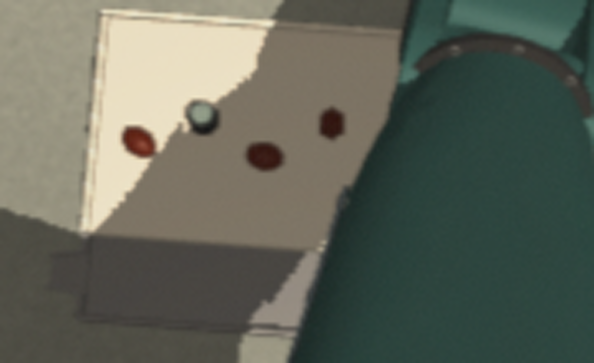

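The fingertip is in line behind stone D: fingertip at scene crop (175,155), stone at (221,163). The gripper body is well above everything. Lowering.

```bash
python3 -m creep '[[[2,0,0],0,0],[[2,0,0],0,0],[[1,0,0],0,0],[[0.5,0,0],0,0],[[0.3,0,0],0,0],[[0,0,0],0,0],[[0,0,0],0,0],[[0,0,0],0,0]]'
```

```text
t: 4.5
eef_pos: [579.4, -152.7, 61.3]
tool_rot: [1.385, 1.57, -0.282]
wrist_force: [0.1, 0.9, 0.1]
gripper_width: 0.009
```

```bash
python3 -m creep '[[[0.25,0,0],0,0],[[0,-1.2,0],0,0],[[0,-1.2,0],0,0],[[0,-1.2,0],0,0],[[0,-1.2,0],0,0],[[0,-1.2,0],0,0],[[0,-1.2,0],0,0],[[0,0,0],0,0]]'
python3 - <<'E'
from h import *
a=snap('scene','scene2.png')
cv2.imwrite('pics/s2c.png',cv2.cvtColor(cv2.resize(a[140:320,175:375],None,fx=3.3,fy=3.3,interpolation=cv2.INTER_CUBIC),cv2.COLOR_RGB2BGR))
E
```

```text
t: 5.5
eef_pos: [506.7, -145.6, 58.4]
tool_rot: [-1.849, 1.57, 2.767]
wrist_force: [0.0, 0.2, -0.3]
gripper_width: 0.004
```

View pics/s2c.png

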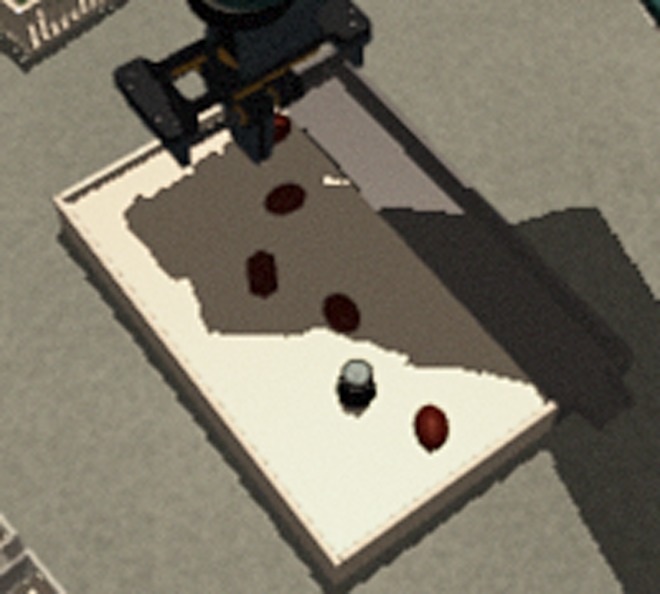

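Stone D, at crop (278,128), is moving ahead of the tip and nearly at the edge. Continue over the edge, back off and lift.

```bash
python3 -m creep '[[[0,-1,0],0,0],[[0,-1,0],0,0],[[0,-1,0],0,0],[[0,-1,0],0,0],[[0,-0.4,0],0,0],[[0,0,0],0,0],[[0,1.0,0],0,0],[[-3,1,0],0,0]]';  python3 - <<'E'
from h import *
a=snap('scene','scene3.png')
cv2.imwrite('pics/s3c.png',cv2.cvtColor(cv2.resize(a[140:320,175:375],None,fx=3.3,fy=3.3,interpolation=cv2.INTER_CUBIC),cv2.COLOR_RGB2BGR))
E
```

```text
t: 6.55
eef_pos: [483.6, -143.2, 87.5]
tool_rot: [-1.813, 1.568, 2.803]
wrist_force: [0.1, 0.0, 0.0]
gripper_width: 0.001
```

View pics/s3c.png

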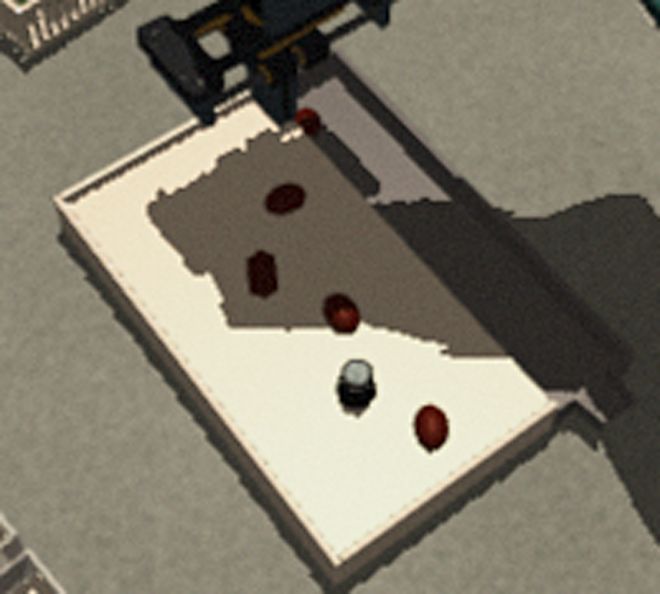

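Stone D shows at crop (308,120), beyond the edge (x≈295 at that row), so it seems to be in the trough; I'll check it once unobstructed. Next, stone C.

```bash
python3 -m creep '[[[0,2.5,-1.88],0,0],[[0,2.5,-1.88],0,0],[[0,2.4,-1.88],0,0],[[0,0,0],0,0],[[0,0,0],0,0],[[1.5,0,0],0,0],[[1.0,0,0],0,0],[[0.5,0,0],0,0]]';  python3 - <<'E'
from h import *
a=snap('scene','scene4.png')
cv2.imwrite('pics/s4c.png',cv2.cvtColor(cv2.resize(a[140:320,175:375],None,fx=3.3,fy=3.3,interpolation=cv2.INTER_CUBIC),cv2.COLOR_RGB2BGR))
E
```

```text
t: 7.6
eef_pos: [562.0, -94.5, 57.3]
tool_rot: [-1.684, 1.569, 2.932]
wrist_force: [-0.1, -0.0, 0.3]
gripper_width: 0.003
```

View pics/s4c.png

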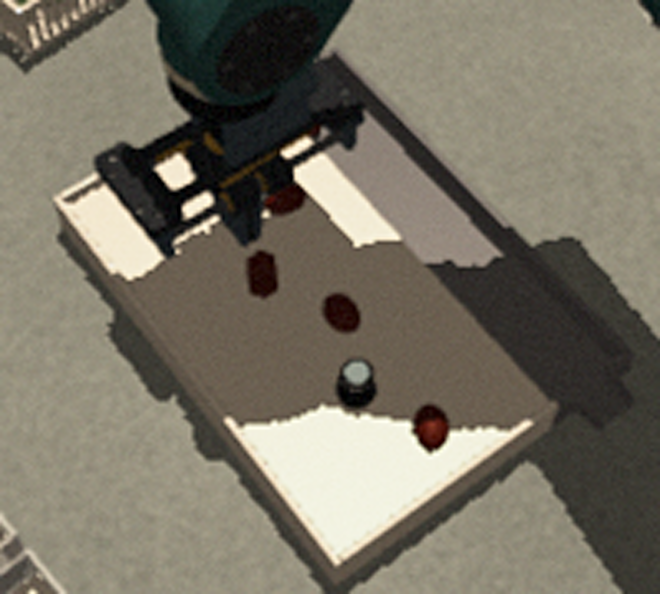

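Fingertip at crop (245,235), in line behind stone C at (285,200). Sweep it.

```bash
python3 -m creep '[[[0,-1.1,0],0,0],[[0,-1.1,0],0,0],[[0,-1.1,0],0,0],[[0,-1.1,0],0,0],[[0,-1.1,0],0,0],[[0,-1.1,0],0,0],[[0,-1.1,0],0,0],[[0,-1.0,0],0,0]]';  python3 -m creep '[[[0,-0.4,0],0,0],[[0,0,0],0,0],[[0,1.0,0],0,0],[[-3,1,0],0,0],[[0,0,-3.55],0,0],[[0,0,-3.55],0,0],[[0,0,-3.55],0,0],[[0,0,0],0,0]]'
python3 - <<'E'
from h import *
a=snap('scene','scene5.png')
cv2.imwrite('pics/s5c.png',cv2.cvtColor(cv2.resize(a[140:320,175:375],None,fx=3.3,fy=3.3,interpolation=cv2.INTER_CUBIC),cv2.COLOR_RGB2BGR))
E
```

```text
t: 8.65
eef_pos: [475.6, -86.0, 58.6]
tool_rot: [1.488, 1.57, -0.178]
wrist_force: [-0.3, -0.6, -0.3]
gripper_width: 0.005
t: 9.65
eef_pos: [503.3, 20.1, 88.5]
tool_rot: [1.812, 1.57, 0.148]
wrist_force: [0.5, -0.7, 0.3]
gripper_width: 0.008
```

View pics/s5c.png

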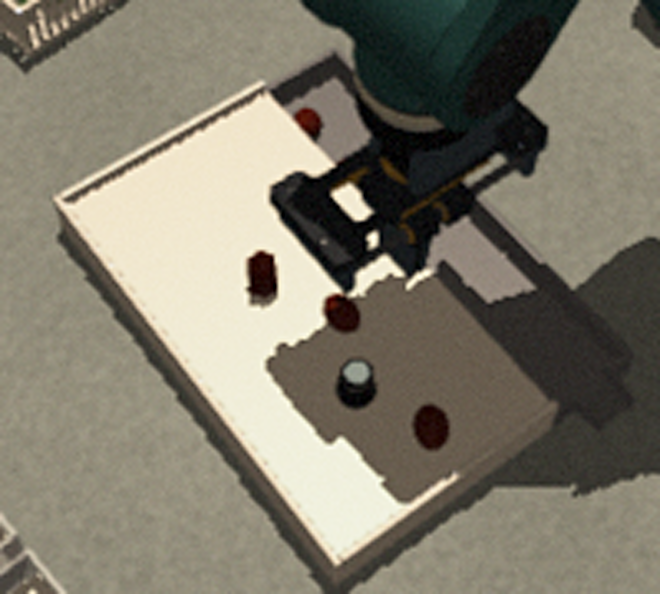

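Stone D lies in the trough at crop (308,122). Move over stone B at (342,313), to the far side.

```bash
python3 -m creep '[[[0,3.2,0.1],0,0],[[0,3.2,0.1],0,0],[[0,3.3,0],0,0],[[0,0,0],0,0],[[0,0,0],0,0],[[1.5,0,0],0,0],[[1.0,0,0],0,0],[[0.5,0,0],0,0]]';  python3 - <<'E'
from h import *
a=snap('scene','scene6.png')
cv2.imwrite('pics/s6c.png',cv2.cvtColor(cv2.resize(a[140:320,175:375],None,fx=3.3,fy=3.3,interpolation=cv2.INTER_CUBIC),cv2.COLOR_RGB2BGR))
E
```

```text
t: 10.7
eef_pos: [597.8, 7.2, 57.3]
tool_rot: [-1.508, 1.569, 3.108]
wrist_force: [1.0, 0.2, -1.1]
gripper_width: 0.008
```

View pics/s6c.png

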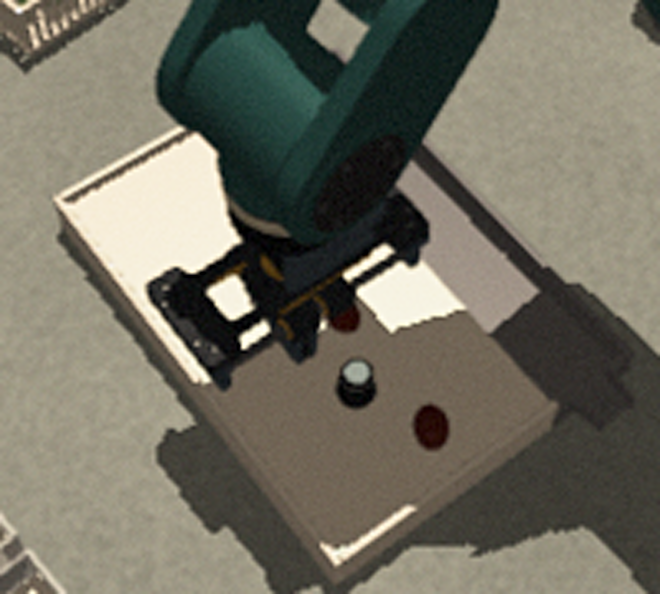

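Fingertip at crop (300,345), behind stone B and clear of the loupe. Sweep.

```bash
python3 -m creep '[[[0,-1.2,0],0,0],[[0,-1.2,0],0,0],[[0,-1.2,0],0,0],[[0,-1.2,0],0,0],[[0,-1.2,0],0,0],[[0,-1.2,0],0,0],[[0,-1.2,0],0,0],[[0,-1.2,0],0,0]]';  python3 -m creep '[[[0,-1.1,0],0,0],[[0,-1,0],0,0],[[0,0,0],0,0],[[0,1,0],0,0],[[-3,1,0],0,0],[[0,0,-3.7],0,0],[[0,0,-3.7],0,0],[[0,0,-3.7],0,0]]'
python3 - <<'E'
from h import *
a=snap('scene','scene7.png')
cv2.imwrite('pics/s7c.png',cv2.cvtColor(cv2.resize(a[140:320,175:375],None,fx=3.3,fy=3.3,interpolation=cv2.INTER_CUBIC),cv2.COLOR_RGB2BGR))
E
```

```text
t: 11.75
eef_pos: [502.5, 16.4, 58.5]
tool_rot: [1.656, 1.57, -0.011]
wrist_force: [1.8, 0.3, 1.6]
gripper_width: 0.009
t: 12.75
eef_pos: [513.9, 128.2, 88.6]
tool_rot: [1.865, 1.57, 0.198]
wrist_force: [0.2, 0.2, -0.5]
gripper_width: 0.004
```

View pics/s7c.png

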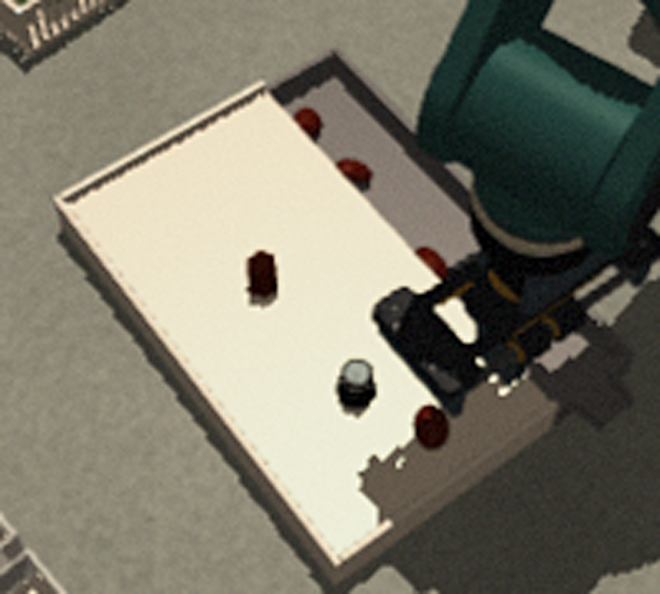

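All three are in the trough, at crop (308,122), (353,172) and (430,263). Now behind stone A at (432,427).

```bash
python3 -m creep '[[[0,3.4,0],0,0],[[0,3.4,0],0,0],[[0,3.4,0],0,0],[[0,0,0],0,0],[[0,0,0],0,0],[[1.5,0,0],0,0],[[1.0,0,0],0,0],[[0.5,0,0],0,0]]';  python3 - <<'E'
from h import *
a=snap('scene','scene8.png')
cv2.imwrite('pics/s8c.png',cv2.cvtColor(cv2.resize(a[140:320,175:375],None,fx=3.3,fy=3.3,interpolation=cv2.INTER_CUBIC),cv2.COLOR_RGB2BGR))
E
```

```text
t: 13.8
eef_pos: [613.5, 117.1, 57.3]
tool_rot: [-1.318, 1.569, -2.985]
wrist_force: [0.2, -0.5, -0.6]
gripper_width: 0.008
```

View pics/s8c.png

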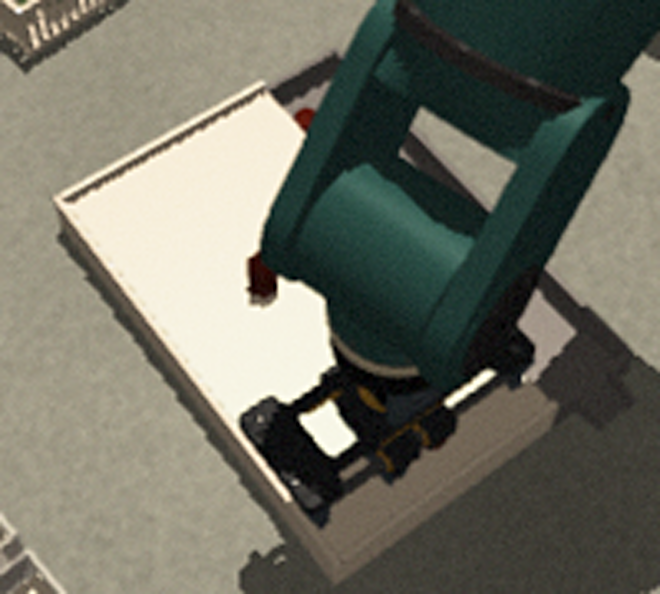

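Fingertip at (613,117), by the numbers in lane A (v=139) behind the stone, which the gripper hides in the picture. Sweep, then lift.

```bash
python3 -m creep '[[[0,-1.2,0],0,0],[[0,-1.2,0],0,0],[[0,-1.2,0],0,0],[[0,-1.2,0],0,0],[[0,-1.2,0],0,0],[[0,-1.2,0],0,0],[[0,-1.2,0],0,0],[[0,-1.2,0],0,0]]';  python3 -m creep '[[[0,-1.2,0],0,0],[[0,-1.2,0],0,0],[[0,0,0],0,0],[[0,1,0],0,0],[[-3,1,0],0,0],[[-4.5,0,0],0,0],[[-4.5,0,0],0,0],[[-4.5,0,0],0,0]]'; python3 -m creep '[[[0,0,4],0,0],[[0,0,4],0,0],[[0,0,4],0,0],[[0,0,4],0,0],[[0,0,4],0,0],[[0,0,4],0,0],[[0,0,4],0,0],[[0,0,4],0,0]]'; python3 -m creep '[[[0,0,4],0,0],[[0,0,4],0,0],[[0,0,4],0,0],[[0,0,4],0,0],[[0,0,4],0,0],[[0,0,4],0,0],[[0,0,0],0,0],[[0,0,0],0,0]]'
python3 - <<'E'
from h import *
for n in('top','scene'):
    a=snap(n,n+'9.png')
    b=a[150:260,190:370] if n=='top' else a[140:320,175:375]
    cv2.imwrite(f'pics/{n}9c.png',cv2.cvtColor(cv2.resize(b,None,fx=3.3,fy=3.3,interpolation=cv2.INTER_CUBIC),cv2.COLOR_RGB2BGR))
E
```

```text
t: 14.85
eef_pos: [518.1, 126.5, 58.6]
tool_rot: [1.863, 1.57, 0.196]
wrist_force: [1.5, 1.0, 2.5]
gripper_width: 0.005
t: 15.85
eef_pos: [515.5, 126.6, 225.1]
tool_rot: [1.917, 1.57, 0.25]
wrist_force: [0.2, 0.3, -0.2]
gripper_width: 0.009
t: 16.85
eef_pos: [484.5, -193.8, 223.7]
tool_rot: [1.255, 1.57, -0.412]
wrist_force: [1.0, 0.9, 0.3]
gripper_width: 0.009
t: 17.85
eef_pos: [461.0, -430.8, 223.2]
tool_rot: [-2.446, 1.57, 2.17]
wrist_force: [0.2, -0.8, 0.1]
gripper_width: 0.009
```

View pics/scene9c.png

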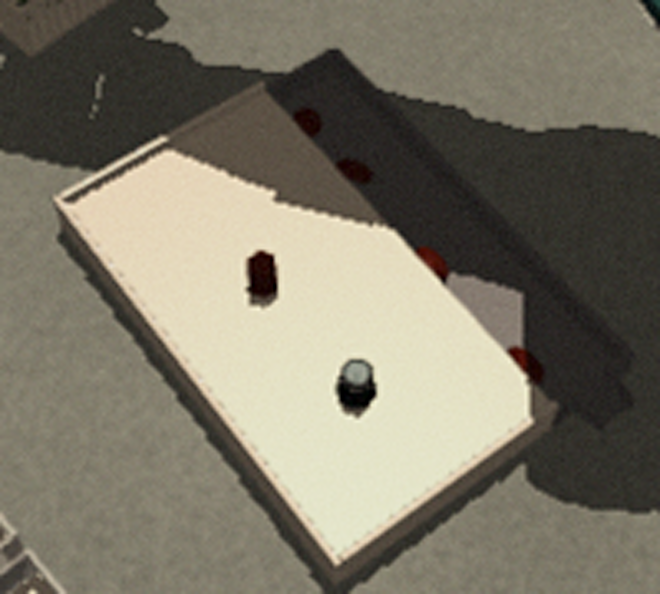

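View pics/top9.png

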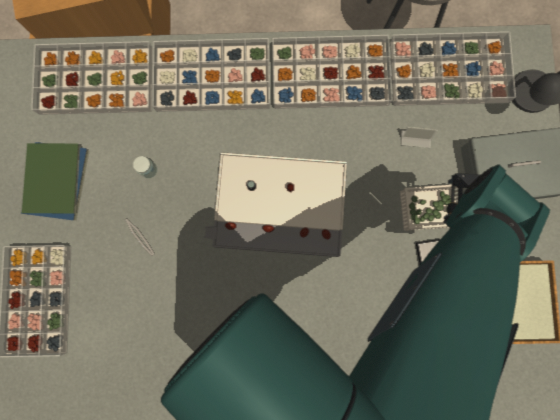

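View pics/top9c.png

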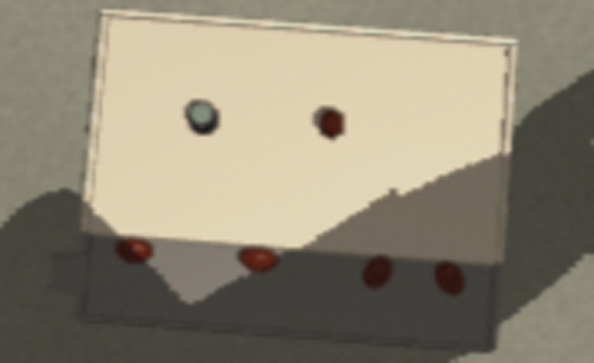

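The platform now holds only the crystal (290,187) and the loupe (251,185). All four stones are on the trough side in the top view: (231,226), (268,228), (304,232) and (326,234). I'll check that they lie low, not leaning on the edge.

Run:
```python
from h import *
U=np.array([.9954,-.0958]);V=np.array([.0958,.9954]);E=np.array([474,-9])
for n,box in(('top',(215,215,340,245)),('scene',(255,165,345,260))):
    a=cv2.imread(f'pics/{n}9.png').astype(int); b,g,r=a[...,0],a[...,1],a[...,2]
    m=((r>1.6*g)&(r>25)).astype(np.uint8)
    k,l,st,c=cv2.connectedComponentsWithStats(m)
    for i in range(1,k):
        x,y=c[i]
        if st[i,4]>=8 and box[0]<x<box[2] and box[1]<y<box[3]:
            ys,xs=np.nonzero(l==i)
            out=[]
            for z in(12,30):
                P=np.array([ray(n,(u,v),z)[:2] for u,v in zip(xs,ys)])-E
                out+= [z,'u',(P@U).min().round(),(P@U).max().round(),'v',(P@V).min().round(),(P@V).max().round()]
            print(n,c[i].round(),st[i,4],*out)
b=cv2.imread('pics/scene9.png')[160:270,255:355]
b=np.clip(b.astype(float)*1.8,0,255).astype(np.uint8)
cv2.imwrite('pics/sc9z.png',cv2.resize(b,None,fx=5.4,fy=5.4,interpolation=cv2.INTER_CUBIC))
b=cv2.imread('pics/top9.png')[210:260,205:350]
b=np.clip(b.astype(float)*1.8,0,255).astype(np.uint8)
cv2.imwrite('pics/t9z.png',cv2.resize(b,None,fx=5.4,fy=5.4,interpolation=cv2.INTER_CUBIC))
```

```text
top [230. 225.] 51 12 u -18.0 -2.0 v 123.0 149.0 30 u -19.0 -4.0 v 121.0 147.0
top [268. 228.] 54 12 u -18.0 -1.0 v 13.0 42.0 30 u -19.0 -2.0 v 13.0 42.0
top [304. 232.] 50 12 u -25.0 -1.0 v -85.0 -65.0 30 u -26.0 -2.0 v -84.0 -64.0
top [326. 234.] 57 12 u -25.0 -2.0 v -148.0 -127.0 30 u -26.0 -4.0 v -146.0 -125.0
scene [268. 176.] 38 12 u -24.0 -6.0 v -152.0 -126.0 30 u -15.0 2.0 v -141.0 -115.0
scene [282. 191.] 42 12 u -24.0 -7.0 v -91.0 -65.0 30 u -15.0 1.0 v -81.0 -55.0
scene [306. 218.] 52 12 u -19.0 -7.0 v 10.0 42.0 30 u -11.0 1.0 v 18.0 50.0
scene [334. 250.] 49 12 u -18.0 -6.0 v 120.0 152.0 30 u -10.0 2.0 v 126.0 157.0
```

View pics/sc9z.png

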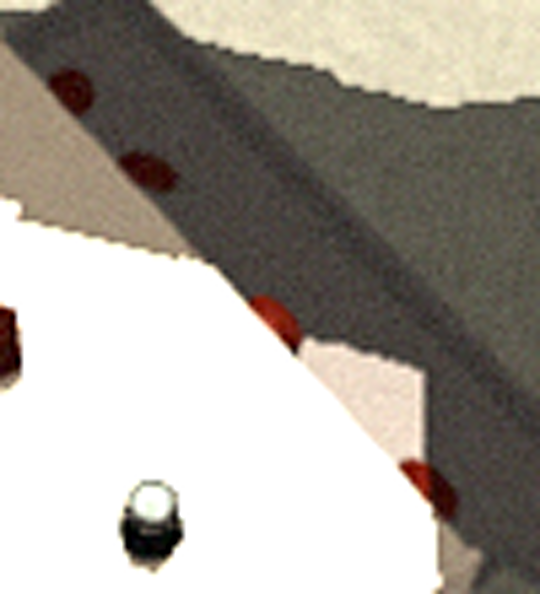

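View pics/t9z.png

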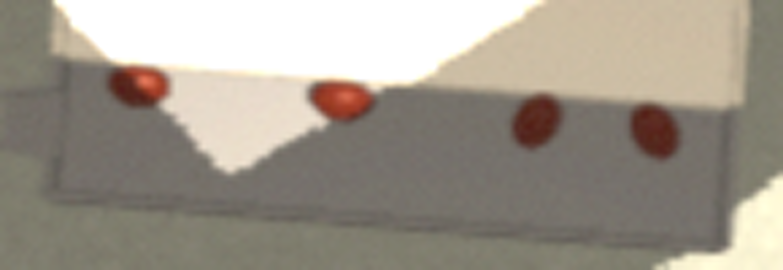

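The two views agree for stones at floor height (z≈12). At edge height they disagree by about 10 mm, so all four lie on the trough floor. The hand is clear, with tips about 198 mm up and wrist force near 0.

```bash
python3 -c "
from cell import arm
print(arm.job_done())"
```

```text
the job is handed in; nothing more can be done
None
```

I swept all four stones with closed fingertips, one lane at a time (D, C, B, A), over the near edge and into the trough. None was picked up. I then lifted the hand away to the right and handed the job in at about 18 s.

- **Stones:** the last top and scene pictures show all four in the trough. Their positions in the two views agree only at floor height, so none seems to rest on the platform edge.
- **Left standing:** the crystal and loupe are at the same pixels as at the start.
- **Other things:** the jar, tweezers, basket and card stand look unchanged by eye. The scale was partly hidden by the arm in the last top picture, so I could not fully check it; I never brought the hand down near it.
- **Forces:** the wrist force stayed below about 4 N in every reading, and no check disagreed.

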